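Scan a specimen jar and present it to the inspection camera

TASK

Take the white-capped specimen jar out of the tray and stand it upright on the round pad of the code scanner with its red mark facing the scanner's window, and leave it still there for a second so that it is read. Then lift the jar and hold it up to the inspection camera: red mark about 12 cm in front of the lens and centred on the lens axis, the mark facing the lens squarely, so the jar leans back by as much as the camera looks down (cap up). Finish with the jar held still there in the gripper, not put down or let go, and do not disturb the other things on the table or touch the camera.

Things in the scene. Friction and masses are not known exactly. Their poses are not given: they have to be found in the camera images.
- jar_center (a point): Centre, half-way up, of the specimen jar to be handled: a loose amber upright cylinder with a paper label, a white screw cap and a red mark, 48 mm in diameter all the way up and 85 mm tall, about 130 g. It starts in any of the three places of the tray. Its axes are the jar's: z up towards the cap, x out through the red mark. The mark is a red stripe up one side, over label and cap, and from the middle of the cap's top to the rim on that side.
- mark (a point): Point on the jar's side, in the middle of the red stripe on the label (stripe 10 mm wide): 24 mm out from the jar's axis along the jar's x, 31 mm above its underside, so 11.5 mm below the centre. Same axes as the jar.
- jar: The same jar; origin at the centre of its underside.
- tray: Shallow fixed pale metal tray, 140 mm by 300 mm (its y), rim 14 mm high, floor 4 mm thick; origin at the centre of its underside. Three jars stand on its floor in a row along its y, 105 mm apart.
- scanner: Code scanner, fixed. Origin at table height in the middle of its round grey pad with a black rim (72 mm in diameter, 3 mm high), on which the jar is stood. Its x axis points from the pad to the scanner block, a grey block 70 mm deep, 85 mm wide and 85 mm high whose black window with a red line faces the pad, 90 mm from the pad's middle. The jar is read when it stands on the middle of the pad with its x parallel to the scanner's x, the mark towards the window.
- window (a point): Middle of the scanner's window, 90 mm along the scanner's x from the pad's middle, 42 mm above the table.
- camera_stand: Inspection camera on a stand, fixed at the far side of the table: round steel foot 110 mm across, slim post 270 mm high, carrying a white camera head (55 by 52 by 46 mm) with a black lens barrel 38 mm in diameter and 38 mm long with a blue ring. Origin on the table below the head's tilt axis, 262 mm under it.
- lens (a point): Middle of the camera's lens face, 70 mm ahead of the head's tilt axis. The camera looks along this frame's -x (roughly towards the robot, and down by 0.2 to 0.5 rad, differing from run to run); its x points back into the camera, its z up square to the lens axis. The jar is presented with its axes parallel to these and its mark at x = -0.12, y = 0, z = 0 in this frame. The head keeps its tilt by stiff friction.
- jar_green_center (a point): Centre of a bystander jar in the tray, green cap, 48 mm in diameter, 85 mm tall, no red mark; leave alone.
- jar_blue_center (a point): Centre of a bystander jar in the tray, blue cap, same size, no red mark; leave alone.
- tin_center (a point): Centre of a small loose yellow tin, 55 by 36 by 16 mm; leave alone.
- bowl_center (a point): Middle (16 mm up) of a loose white bowl, 84 mm in diameter, 32 mm high; leave alone.
- pen_center (a point): Middle of a loose blue pen, 139 mm long, 9 mm thick, lying on a red notebook (148 by 105 by 12 mm); leave alone.

How it is judged:
On the way:
1. the jar stands upright and still on the scanner's pad, its middle within 15 mm of the pad's middle each way, its red mark facing the window within 0.21 rad (x of jar_center in the frame of scanner between -0.015 and 0.015 m and y of jar_center in the frame of scanner between -0.015 and 0.015 m and height (world z) of jar_center below 0.049 m and angle between jar_center's own z axis and vertical below 0.08 rad and angle between the x axis of jar_center and the x axis of scanner, either way round below 0.21 rad and horizontal distance between mark and window below 0.085 m and linear speed of jar below 0.02 m/s and angular speed of jar below 0.2 rad/s), for 0.4 s.
At the end, for the whole second after the job is handed in: The jar is held still by the gripper, touching nothing of the camera, its red mark 95 to 145 mm in front of the lens and within 18 mm of the lens axis sideways and up or down, mark side towards the lens and the jar's axes within 0.2 rad of the lens frame's, cap up, more than 100 mm above the table (x of mark in the frame of lens between -0.145 and -0.095 m and y of mark in the frame of lens between -0.018 and 0.018 m and z of mark in the frame of lens between -0.018 and 0.018 m and angle between the x axis of jar_center and the x axis of lens, either way round below 0.2 rad and angle between the z axis of jar_center and the z axis of lens, either way round below 0.2 rad and angle between jar_center's own z axis and vertical below 1 rad and (x of jar_center in the frame of lens below -0.142 m or (x of jar_center in the frame of lens below -0.112 m and x of mark in the frame of lens above -0.122 m)) and height (world z) of jar_center above 0.1 m and contact force between jar and the fingers above 1 N and contact force between jar and camera_stand below 0.1 N and linear speed of jar below 0.02 m/s and angular speed of jar below 0.2 rad/s); the arm keeps its last pose, push and grip.
It fails at once if another jar, the tin, the bowl or the pen is moved by more than 20 mm (distance of any of jar_green_center, jar_blue_center, tin_center, bowl_center, pen_center from where it was at the start of the episode above 0.02 m).
It fails at once if the camera is touched by the jar or the robot, or its aim shifted (contact force between camera_stand and jar above 0.5 N or contact force between camera_stand and the arm above 0.5 N or contact force between camera_stand and the fingers above 0.5 N or distance of lens from where it was at the start of the episode above 0.008 m).
It also fails if it takes over 48 s, if anything falls off the work surface, if the arm or the gripper's body presses on something with over 40 N, if the wrist force passes 120 N, or if a joint passes its speed limit or range.

ROBOT

A 7-joint arm with a two-finger parallel gripper is mounted at the origin on the work surface. World frame = base frame: x ahead of the robot, y to its left, z up, the work surface at z = 0. Lengths are in m, angles in rad, forces in N, time in s.
With the tool pointing down it reaches from about 0.35 to 0.9 m from the base axis. Payload 8.1 kg.
Tool frame: the origin (TCP) lies midway between the tips of the shut fingers; the grasp point (between the pads) lies 19 mm behind it; z points along the fingers, y is the line along which they close (so a half turn about z gives the same grasp; the last joint's range is limited). The gripper opens to 92 mm and grips with 3 to 60 N. Pads are 19 mm wide; open, the fingers measure 130 mm over their backs; the gripper's body (75 mm by 190 mm) begins 47 mm behind the grasp point.
Start: joints at [1.192, 0.434, 0.025, 1.573, -0.012, 1.134, -0.075], TCP at [0.17, -0.601, 0.227] pointing down, gripper open.
Joint ranges: [-2.62, 2.62], [-0.44, 2.09], [-1.27, 1.32], [0.08, 2.57], [-1.32, 4.46], [0.12, 2], [-2.74, 2.74]. Speed limits (rad/s): [2.22, 2.22, 3.01, 3.01, 3.14, 3.14, 3.14].

INTERFACE

Orientations are given as a rotation vector (axis times angle).
In Python, from cell import arm gives the robot as it stands.
- The arm moves only by the tool move_arm, never from a script. Its argument "motion" is a list of rows, each an object of numbers: "tx", "ty", "tz": the shift along the tool's x, y, z normalised to -1 to 1, where 1 is 1000 mm; "twist": the turn about the tool's z normalised to -1 to 1, where 1 is pi/2 rad. In form: [{"tx": .., "ty": .., "tz": .., "twist": ..}, ...]. A call has 1 to 12 rows; each row shifts and turns the commanded pose from where the row before left it, along the tool's axes as they then stand; what a row does not reach is not made up. A row lasts 1/10 s, in which the tool goes at most 50 mm and 8.59 degrees, less where a joint would pass 70% of its speed; a pose out of reach is approached as far as the arm can. A call with a number of a shift or a turn outside -1 to 1 is refused whole. A call with a gripper value outside its range is refused whole. "gripper" is the gripper's target within -1 to 1 (shut at 1, half-way at 0, fully open at -1), set as the call begins (left out, the last holds). The fingers move at their own pace and stop on an object; "squeeze" is the grip in N (left out, the last holds). Time passes only in rows, so rows that do not move let the fingers close. It gives the time, the measured TCP pose, the force, the opening and the grip force at its end, in the units of the state.
- arm.observe(): the state, without advancing time (a new reading comes with each control period).
- arm.get_image(name): name is "side" or "top"; returns the picture (400x640x3 uint8, red, green, blue); there is no depth.
- arm.calibration(name): a dict with "K" (3x3 intrinsics, pixels), "k1" (the pictures are not rectified: a ray, as slopes to the right and down, at radius r is drawn at 1 + k1 r^2 times it, then the intrinsics apply), "T" (4x4, takes a point from camera to world coordinates). Camera axes: x right, y down, z forward; pixel columns grow to the right and rows downward; lengths in m; the calibration is good to about 2 mm. A picture is of the moment at which its call begins. calibration takes no time and is no camera call.
- arm.sign_off(): hands the job in; it is judged then, once.
Trained networks look in the newest picture that a camera, given by its name, has taken for a name from the list of things; names that differ only in an ending like _2 or _b are one class to them, and where a whole thing is asked for, a point or a joint stands for the part that bears it (a point fixed in the world has none). Each returns a list of dicts, best first, with "conf" (0 to 1); they miss things now and then, are a little off and sometimes report something else, mostly with a low value. They report only what shows in the picture. A call takes as long as a camera call.
- arm.look_for(camera, query): "point" ([column, row] as shares, 0 to 1, of the picture: columns of its width, rows of its height, amid what is visible of it).
- arm.regions_of(camera, query): "region" (400x640 bool, what is visible of it) and "point" ([column, row] as shares, 0 to 1, of the picture: columns of its width, rows of its height, amid what is visible of it).
- arm.place_of(camera, query): "point" ([column, row] as shares, 0 to 1, of the picture: columns of its width, rows of its height: a listed point, or the origin of a listed thing).
The state is a dict: "clock": time; "joints": joint angles; "dq": joint speeds; "joint_efforts": joint torques, N m; "position": TCP position; "ee_rot": TCP orientation; "force": force on the tool from outside, world axes, zero at the start; "ft_torque": the same for the moment, N m; "width": opening from 0.0 (shut) to 1.0 (fully open); "gripper_force": force on a finger pad.
Only numpy, scipy, OpenCV 4.12 (cv2) and the standard library are available. Lean on these libraries where they do the work, as an engineer would, in place of code of your own. Each camera call takes 0.05 s, during which the arm holds its last target. There are 200 camera calls.

## Working session

There is one attempt and no reset: what is moved stays moved. The work goes in short steps, Python scripts to look and compute and a tool call to move; the robot and the scene stay as the last step left them, time stands still between calls to the robot, and variables do not carry over. Pictures are saved under pics/ and viewed, at most 13 in all, crops included, and the job is handed in when it is done.

Besides the shell and the picture viewer there is one more tool, called after ">>>" in YAML: its name, and indented under it one key for each argument. move_arm: Moves the arm, as the interface text tells. Scaled input: -1 to 1 covers 1000 mm each way for a shift and pi/2 rad each way for a turn. Its arguments: {"type":"object","properties":{"motion":{"type":"array","items":{"type":"object","properties":{"tx":{"type":"number"},"ty":{"type":"number"},"tz":{"type":"number"},"twist":{"type":"number"}}}},"gripper":{"type":"number"},"squeeze":{"type":"number"}},"required":["motion"]}

```bash
ls; mkdir -p pics
python3 - <<'E'
from cell import arm
import cv2,numpy as np
print(arm.observe())
for n in("side","top"):
    c=arm.calibration(n);print(n,np.round(c["K"],1).tolist(),c["k1"],np.round(c["T"],3).tolist())
    cv2.imwrite(f"pics/{n}0.png",arm.get_image(n)[:,:,::-1])
E
```

```text
pics
{'clock': 0.0, 'joints': array([ 1.19244479,  0.43521595,  0.02500304,  1.57409108, -0.01162934,
        1.13401627, -0.07511555]), 'dq': array([ 0.00021709,  0.00206265, -0.00076977, -0.00013126, -0.00083253,
       -0.00189548,  0.00141916]), 'joint_efforts': array([-1.14259938e-04, -6.67847300e+01,  9.85531993e-01, -3.14461076e+01,
       -6.03368925e-02,  4.28451528e-02,  1.59214947e-04]), 'position': array([ 0.16996553, -0.60090965,  0.22595202]), 'ee_rot': array([-3.11027409e+00, -4.31371451e-01,  5.42536522e-04]), 'force': array([ 0.31566607, -0.47561881, -0.1135933 ]), 'ft_torque': array([-0.00562792, -0.01834458,  0.0142592 ]), 'gripper_force': 0.0, 'width': 1.0019601884041218}
side [[429.4, 0.0, 321.1], [0.0, 429.4, 194.7], [0.0, 0.0, 1.0]] -0.057392790841719346 [[-0.732, -0.448, 0.513, 0.106], [-0.681, 0.472, -0.56, 0.503], [0.009, -0.76, -0.65, 0.794], [0.0, 0.0, 0.0, 1.0]]
top [[513.9, 0.0, 311.6], [0.0, 513.9, 197.1], [0.0, 0.0, 1.0]] 0.04729838500987367 [[-0.013, -0.988, 0.155, 0.401], [-1.0, 0.013, 0.001, -0.032], [-0.003, -0.155, -0.988, 1.442], [0.0, 0.0, 0.0, 1.0]]
```

View pics/side0.png

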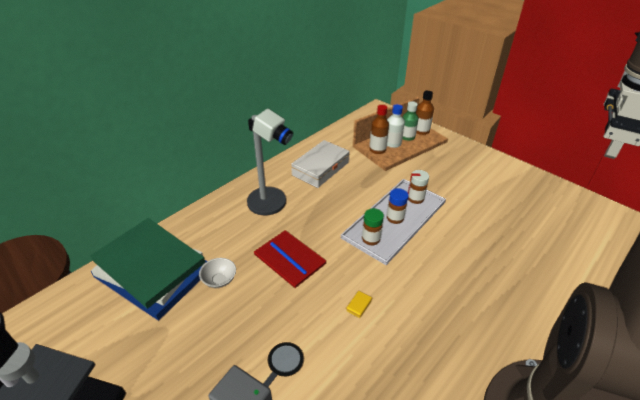

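View pics/top0.png

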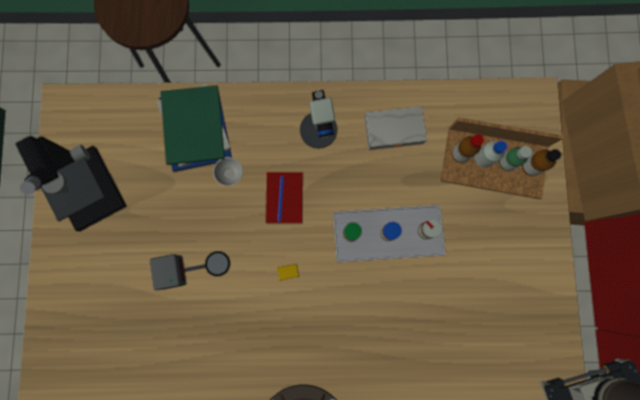

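```bash
cat > h.py <<'E'
from cell import arm
import cv2,numpy as np
from scipy.spatial.transform import Rotation as R
from scipy.optimize import least_squares
C={n:arm.calibration(n) for n in("side","top")}
def proj(n,P):
    c=C[n];T=np.linalg.inv(c["T"]);p=np.atleast_2d(P)@T[:3,:3].T+T[:3,3]
    s=p[:,:2]/p[:,2:];s=s*(1+c["k1"]*(s**2).sum(1,keepdims=True))
    return s@c["K"][:2,:2].T+c["K"][:2,2]
def ray(n,uv):
    c=C[n];d=(np.array(uv)-c["K"][:2,2])/c["K"][0,0];s=d.copy()
    for _ in range(20): s=d/(1+c["k1"]*(s@s))
    return c["T"][:3,3],c["T"][:3,:3]@np.r_[s,1]
def onz(n,uv,z):
    o,d=ray(n,uv);return o+d*(z-o[2])/d[2]
def tri(a,b):
    f=lambda P:np.r_[proj("side",P)[0]-a,proj("top",P)[0]-b]
    r=least_squares(f,[.5,0,.1]);return r.x,np.abs(r.fun).max()
def find(n,q,k=1): return [(np.array(d["point"])*[640,400],round(d["conf"],2)) for d in arm.place_of(n,q)[:k]]
E
python3 - <<'E'
from h import *
for q in["jar_center","mark","jar","tray","scanner","window","camera_stand","lens","jar_green_center","jar_blue_center","tin_center","bowl_center","pen_center"]:
    s,t=find("side",q),find("top",q)
    print(q,[(x[0].round(1).tolist(),x[1]) for x in s+t],end=" ")
    if s and t:
        P,e=tri(s[0][0],t[0][0]);print(P.round(4),round(e,1),end="")
    print()
E
```

```text
jar_center [([416.9, 185.1], 0.97), ([427.1, 231.9], 0.65)] [ 0.5212 -0.3387  0.061 ] 0.9
mark [([410.3, 188.1], 0.78), ([422.7, 222.4], 0.63)] [ 0.5439 -0.3352  0.0407] 1.3
jar [([411.4, 197.4], 0.92), ([427.9, 231.2], 0.68)] [ 5.324e-01 -3.526e-01  3.000e-04] 2.5
tray [([372.2, 225.8], 0.51), ([387.0, 231.9], 0.7)] [ 0.5537 -0.2347 -0.0467] 9.0
scanner [([284.2, 360.2], 0.82), ([215.9, 263.7], 0.59)] [0.443  0.2368 0.0018] 0.1
window [([252.5, 387.0], 0.59), ([182.0, 267.1], 0.71)] [0.4342 0.3224 0.0314] 0.2
camera_stand [([271.7, 202.9], 0.95), ([318.2, 137.8], 0.93)] [ 0.797  -0.0521  0.0131] 0.0
lens [([289.4, 140.0], 0.95), ([328.1, 133.4], 0.67)] [ 0.7444 -0.0757  0.2307] 1.5
jar_green_center [([366.3, 230.1], 0.97), ([353.0, 233.3], 0.73)] [ 0.5284 -0.139   0.0284] 3.0
jar_blue_center [([397.2, 205.8], 0.96), ([388.3, 230.1], 0.82)] [ 0.5224 -0.2395  0.0509] 1.5
tin_center [([361.0, 303.5], 0.63), ([289.0, 271.0], 0.79)] [0.4174 0.0322 0.0053] 1.1
bowl_center [([217.1, 271.3], 0.73), ([228.3, 174.1], 0.75)] [0.6925 0.2031 0.0346] 1.0
pen_center [([221.4, 275.3], 0.75), ([278.7, 198.0], 0.56)] [ 0.7054  0.1268 -0.0759] 24.5
```

Side view: white-capped jar with its red mark at about (418,186), at the right end of the tray. The camera is at (270,130), the pad at (286,359) and the scanner block at (240,385). Top view: jar at (430,229), pad at (217,264), block at (167,271), lens at (325,130). Next I'll look at magnified crops with the projected estimates drawn on them.

Run:
```python
from h import *
I={n:cv2.imread(f"pics/{n}0.png") for n in C}
def circ(c,r,z): 
    t=np.linspace(0,2*np.pi,60);return np.c_[c[0]+r*np.cos(t),c[1]+r*np.sin(t),0*t+z]
J=[.527,-.344];S=[.443,.237]
P=[(circ(J,.024,.089),(0,255,0)),(circ(J,.024,.004),(0,255,0)),(circ(S,.036,.003),(255,0,255)),(circ([.797,-.052],.055,.0),(0,255,0))]
out=[]
for n,box in(("top",(400,200)),("side",(390,160)),("top",(150,235)),("side",(220,330)),("top",(290,85)),("side",(240,100))):
    f=5;im=cv2.resize(I[n],None,fx=f,fy=f,interpolation=cv2.INTER_CUBIC)
    for p,c in P: cv2.polylines(im,[np.int32((proj(n,p)+.5)*f)],True,c,1)
    w,h=(53,40) if n=="x" else (53,40)
    if box[0] in(150,220,290,240): f2=.6;w,h=88,66
    else: f2=1
    x,y=box;c=im[y*5:(y+h)*5,x*5:(x+w)*5];c=np.pad(c,((0,h*5-c.shape[0]),(0,w*5-c.shape[1]),(0,0)));out.append(cv2.resize(c,(265,200)))
m=np.vstack([np.hstack(out[0::2]),np.hstack(out[1::2])]);cv2.imwrite("pics/m1.png",m)
# red on cap
for n,x0,y0 in(("top",410,212),("side",402,165)):
    c=I[n][y0:y0+36,x0:x0+40].astype(int);r=(c[:,:,2]>1.8*c[:,:,1])&(c[:,:,2]>1.8*c[:,:,0])&(c[:,:,2]>90)
    v,u=np.nonzero(r);print(n,len(u),list(zip(u+x0,v+y0)))
```

```text
top 18 [(np.int64(427), np.int64(221)), (np.int64(426), np.int64(222)), (np.int64(427), np.int64(222)), (np.int64(428), np.int64(222)), (np.int64(427), np.int64(223)), (np.int64(428), np.int64(223)), (np.int64(429), np.int64(223)), (np.int64(428), np.int64(224)), (np.int64(429), np.int64(224)), (np.int64(430), np.int64(224)), (np.int64(429), np.int64(225)), (np.int64(430), np.int64(225)), (np.int64(431), np.int64(225)), (np.int64(430), np.int64(226)), (np.int64(431), np.int64(226)), (np.int64(432), np.int64(226)), (np.int64(431), np.int64(227)), (np.int64(432), np.int64(227))]
side 35 [(np.int64(411), np.int64(174)), (np.int64(412), np.int64(174)), (np.int64(413), np.int64(174)), (np.int64(414), np.int64(174)), (np.int64(415), np.int64(174)), (np.int64(416), np.int64(174)), (np.int64(417), np.int64(174)), (np.int64(418), np.int64(174)), (np.int64(419), np.int64(174)), (np.int64(411), np.int64(175)), (np.int64(412), np.int64(175)), (np.int64(413), np.int64(175)), (np.int64(414), np.int64(175)), (np.int64(415), np.int64(175)), (np.int64(416), np.int64(175)), (np.int64(417), np.int64(175)), (np.int64(418), np.int64(175)), (np.int64(419), np.int64(175)), (np.int64(411), np.int64(176)), (np.int64(411), np.int64(177)), (np.int64(410), np.int64(185)), (np.int64(413), np.int64(186)), (np.int64(415), np.int64(187)), (np.int64(416), np.int64(187)), (np.int64(417), np.int64(187)), (np.int64(418), np.int64(187)), (np.int64(415), np.int64(188)), (np.int64(417), np.int64(188)), (np.int64(418), np.int64(188)), (np.int64(419), np.int64(188)), (np.int64(421), np.int64(188)), (np.int64(423), np.int64(188)), (np.int64(418), np.int64(189)), (np.int64(420), np.int64(189)), (np.int64(421), np.int64(189))]
```

View pics/m1.png

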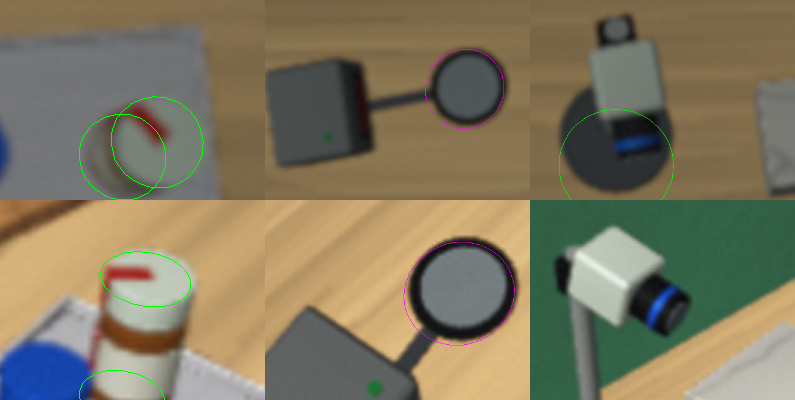

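Crops: the jar estimate is within about 2 mm, with the stripe pointing up-left (+x+y). The pad sits about 1 px from the drawn circle. The lens face is at about (288,137) in the side view, and the stand foot centre is behind the head. Now I'll fit the scanner heading and camera head with wireframes.

```bash
cat > wf.py <<'E'
from h import *
def lensR(yaw,pitch): # x axis back into camera: heading yaw, up by pitch
    return R.from_euler("ZY",[yaw,-pitch]).as_matrix()
def circx(r,x): t=np.linspace(0,2*np.pi,40);return np.c_[0*t+x,r*np.cos(t),r*np.sin(t)]
def box(x0,x1,y,z0,z1):
    a=lambda X:np.array([[X,-y,z0],[X,y,z0],[X,y,z1],[X,-y,z1],[X,-y,z0]]);return [a(x0),a(x1)]
def cam(L,yaw,pitch):
    M=lensR(yaw,pitch);return [p@M.T+L for p in [circx(.019,0),circx(.019,.038)]+box(.038,.093,.026,-.023,.023)]
def scan(S,h):
    M=R.from_euler("Z",h).as_matrix();t=np.linspace(0,2*np.pi,60)
    return [p@M.T+np.r_[S,0] for p in [np.c_[.036*np.cos(t),.036*np.sin(t),0*t+.003]]+box(.09,.16,.0425,0,.085)]
def draw(n,img,items,box,w,f=6):
    x,y=box;h=int(w*.75);im=img[y:y+h,x:x+w];im=cv2.resize(im,None,fx=f,fy=f,interpolation=cv2.INTER_CUBIC)
    for p in items: cv2.polylines(im,[np.int32((proj(n,p)-[x,y]+.5)*f)],False,(0,255,0),1)
    return cv2.resize(im,(400,300))
E
python3 - <<'E'
from wf import *
I={n:cv2.imread(f"pics/{n}0.png") for n in C}
for n,uv in(("top",(217.5,263.5)),("side",(286,359.3))): print(n,onz(n,uv,.003).round(4))
for n,a,b in(("top",(431.2,227.8),(426.7,221.6)),("side",(419.5,174.6),(410.6,175))):
    A=onz(n,a,.089);B=onz(n,b,.089);print(n,A.round(4),B.round(4),np.arctan2(*(B-A)[1::-1]))
L,e=tri(np.array([288.5,137.5]),np.array([325.8,134.5]));print("lens",L.round(4),e)
S=[.445,.2345];cm=cam(np.array([.744,-.072,.233]),.2,.45);sc=scan(S,np.radians(99))
print(proj("top",[.744,-.072,.233]))
m=np.vstack([np.hstack([draw("top",I["top"],sc,(145,230),90),draw("side",I["side"],sc,(205,330),93)]),np.hstack([draw("top",I["top"],cm,(295,85),60),draw("side",I["side"],cm,(240,100),60)])])
cv2.imwrite("pics/m2.png",m)
E
```

```text
top [0.4439 0.2324 0.003 ]
side [0.4411 0.2334 0.003 ]
top [ 0.5274 -0.3447  0.089 ] [ 0.5439 -0.3338  0.089 ] 0.5866243995162685
side [ 0.527  -0.3482  0.089 ] [ 0.5435 -0.33    0.089 ] 0.8335165978259876
lens [ 0.7388 -0.0691  0.2432] 1.1582805449297666
[[327.6256951  134.48273099]]
```

View pics/m2.png

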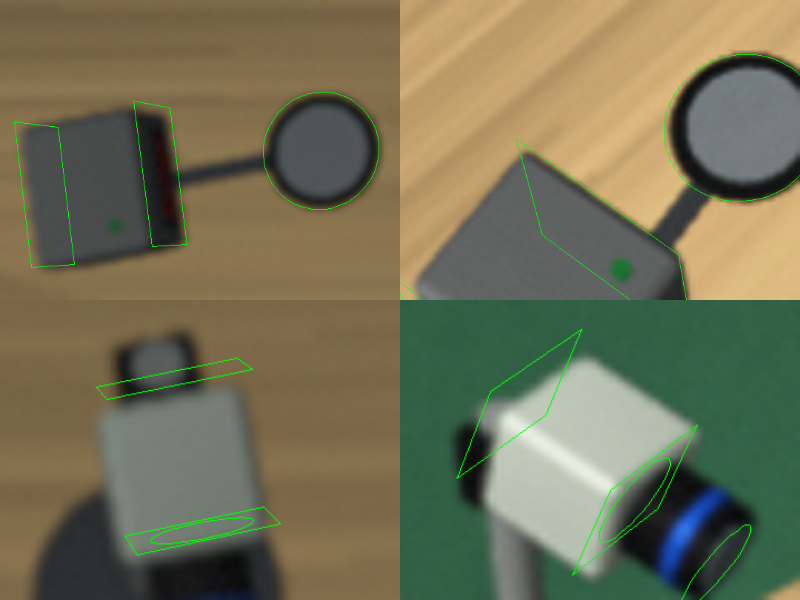

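```bash
cat > fit.py <<'E'
from wf import *
s=400/60
sd=np.array([[610,490],[695,437],[490,410],[585,357],[595,575],[722,562]],float);sd=(sd-[400,300])/s+[240,100]-.5
tp=np.array([[122,560],[262,533],[100,412],[240,392]],float);tp=(tp-[0,300])/s+[295,85]-.5
def pts(p):
    L=p[:3];M=lensR(p[3],p[4]);a,d,w,h=p[5:]
    return np.array([[a,w,h],[a,-w,h],[a+d,w,h],[a+d,-w,h],[a,w,-h],[0,0,0]])@M.T+L
def f(p):
    P=pts(p);z=(p[:3]+.07*lensR(p[3],p[4])[:,0])[2]
    return np.r_[(proj("side",P)-sd).ravel(),(proj("top",P[:4])-tp).ravel(),(z-.262)/.001,(p[5]-.037)/.002,(p[6]-.052)/.003,(p[7]-.025)/.002,(p[8]-.022)/.002]
r=least_squares(f,[.744,-.07,.235,.2,.4,.038,.053,.025,.022])
E
python3 - <<'E'
from fit import *
print(r.x.round(4),r.cost);print(r.fun.round(1))
I={n:cv2.imread(f"pics/{n}0.png") for n in C}
cm=cam(r.x[:3],r.x[3],r.x[4])
cv2.imwrite("pics/m3.png",np.hstack([draw("top",I["top"],cm,(295,90),60),draw("side",I["side"],cm,(240,100),60)]))
E
```

```text
[ 0.7334 -0.0662  0.2433  0.1496  0.2716  0.037   0.052   0.0244  0.0208] 2.1556132222226343
[-0.5  0.2 -0.  -0.9  0.3  0.5 -0.3 -0.2 -0.8  0.6  0.2 -0.2  0.6  0.1
  0.   0.8  0.4  0.  -0.  -0.2  0.1 -0.   0.  -0.3 -0.6]
```

View pics/m3.png

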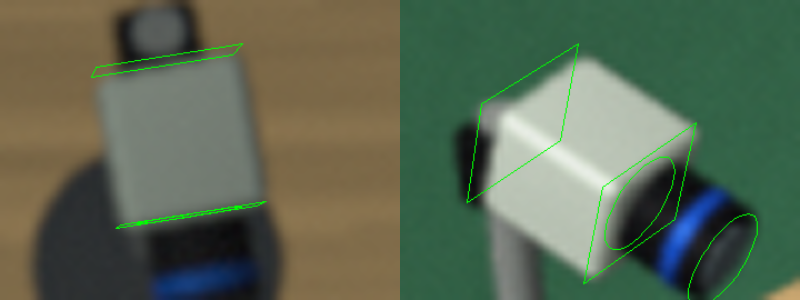

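```bash
cat > stripe.py <<'E'
from wf import *
Q=[np.array([[a,s*.005,.085] for a,s in((0,-1),(.024,-1),(.024,1),(0,1))])]
_t=np.linspace(-.21,.21,5)
def quads():
    q=[(Q[0],np.array([0,0,1.]))]
    for z0,z1 in((.058,.085),(.010,.052)):
        for a,b in zip(_t[:-1],_t[1:]):
            m=(a+b)/2;c=lambda t,z:[.024*np.cos(t),.024*np.sin(t),z]
            q.append((np.array([c(a,z0),c(b,z0),c(b,z1),c(a,z1)]),np.array([np.cos(m),np.sin(m),0])))
    return q
QS=quads()
def render(n,p,M,box,f=8):
    x,y,w,h=box;im=np.zeros((h*f,w*f),np.uint8);o=C[n]["T"][:3,3]
    for q,nn in QS:
        W=q@M.T+p
        if (M@nn)@(o-W.mean(0))>0: cv2.fillPoly(im,[np.int32((proj(n,W)-[x,y]+.5)*f)],255)
    return cv2.GaussianBlur(cv2.resize(im,(w,h),interpolation=cv2.INTER_AREA).astype(float)/255,(0,0),.6)
def redness(img,box):
    x,y,w,h=box;c=img[y:y+h,x:x+w].astype(float);r=c[:,:,2]-np.maximum(c[:,:,1],c[:,:,0])
    return np.clip((r-45)/80,0,1)
def ncc(a,b): a=a-a.mean();b=b-b.mean();return (a*b).sum()/np.sqrt((a*a).sum()*(b*b).sum()+1e-9)
E
python3 - <<'E'
from stripe import *
from scipy.optimize import differential_evolution as DE
I={n:cv2.imread(f"pics/{n}0.png") for n in C}
B={"top":(415,215,30,28),"side":(403,168,30,16)}
A={n:redness(I[n],B[n]) for n in B}
for ns in(("top",),("side",),("top","side")):
    g=lambda v:-sum(ncc(render(n,np.array([.5265+v[0],-.343+v[1],.004]),R.from_euler("Z",v[2]).as_matrix(),B[n]),A[n]) for n in ns)
    r=DE(g,[(-.006,.006),(-.006,.006),(0,1.4)],maxiter=25,popsize=8,seed=1);print(ns,r.x.round(4),r.fun)
E
```

```text
('top',) [ 3.000e-04 -3.400e-03  5.643e-01] -0.7027283528597217
('side',) [-4.000e-04 -4.600e-03  5.946e-01] -0.9237134393381183
('top', 'side') [-1.000e-04 -4.300e-03  5.974e-01] -1.6219163957495577
```

```bash
cat > plan.py <<'E'
import sys,json
from h import *
def plan(x,y,z,psi,n):
    s=arm.observe();M=R.from_rotvec(s["ee_rot"]).as_matrix();p=s["position"].copy()
    ps=np.arctan2(M[1,0],M[0,0]);d=(psi-ps+np.pi)%(2*np.pi)-np.pi
    tw=round(-d/n/(np.pi/2),4);T=np.array([x,y,z]);rows=[]
    for i in range(n):
        st=(T-p)/(n-i);l=np.round(M.T@st,3);p=p+M@l
        M=M@R.from_euler("z",tw*np.pi/2).as_matrix();rows.append(dict(tx=l[0],ty=l[1],tz=l[2],twist=tw))
    print("t",s["clock"],"pos",s["position"].round(4),"psi",ps.round(3),"F",s["force"].round(1),"tiltz",M[2,2].round(4),"w",s["width"],"gf",s["gripper_force"])
    print(json.dumps(rows).replace('"',''))
if __name__=="__main__": plan(*map(float,sys.argv[1:5]),int(sys.argv[5]))
E
python3 plan.py .5265 -.346 .18 .59 12
```

```text
t 1.4 pos [ 0.1702 -0.6014  0.2268] psi 0.276 F [-1.1 -0.9  0.6] tiltz -1.0 w 0.9968487650628682 gf 0.0
[{tx: 0.034, ty: -0.012, tz: 0.004, twist: -0.0167}, {tx: 0.035, ty: -0.012, tz: 0.004, twist: -0.0167}, {tx: 0.035, ty: -0.011, tz: 0.004, twist: -0.0167}, {tx: 0.035, ty: -0.01, tz: 0.004, twist: -0.0167}, {tx: 0.036, ty: -0.009, tz: 0.004, twist: -0.0167}, {tx: 0.036, ty: -0.008, tz: 0.004, twist: -0.0167}, {tx: 0.036, ty: -0.007, tz: 0.004, twist: -0.0167}, {tx: 0.036, ty: -0.006, tz: 0.004, twist: -0.0167}, {tx: 0.036, ty: -0.005, tz: 0.004, twist: -0.0167}, {tx: 0.036, ty: -0.003, tz: 0.004, twist: -0.0167}, {tx: 0.036, ty: -0.003, tz: 0.003, twist: -0.0167}, {tx: 0.036, ty: -0.002, tz: 0.004, twist: -0.0167}]
```

>>> move_arm:
  motion:
    - {"tx": 0.034,"ty": -0.012,"tz": 0.004,"twist": -0.0167}
    - {"tx": 0.035,"ty": -0.012,"tz": 0.004,"twist": -0.0167}
    - {"tx": 0.035,"ty": -0.011,"tz": 0.004,"twist": -0.0167}
    - {"tx": 0.035,"ty": -0.01,"tz": 0.004,"twist": -0.0167}
    - {"tx": 0.036,"ty": -0.009,"tz": 0.004,"twist": -0.0167}
    - {"tx": 0.036,"ty": -0.008,"tz": 0.004,"twist": -0.0167}
    - {"tx": 0.036,"ty": -0.007,"tz": 0.004,"twist": -0.0167}
    - {"tx": 0.036,"ty": -0.006,"tz": 0.004,"twist": -0.0167}
    - {"tx": 0.036,"ty": -0.005,"tz": 0.004,"twist": -0.0167}
    - {"tx": 0.036,"ty": -0.003,"tz": 0.004,"twist": -0.0167}
    - {"tx": 0.036,"ty": -0.003,"tz": 0.003,"twist": -0.0167}
    - {"tx": 0.036,"ty": -0.002,"tz": 0.004,"twist": -0.0167}
  gripper: -1

```text
clock: 2.6
position: [0.5271, -0.3451, 0.1798]
ee_rot: [3.005, 0.915, 0.0]
force: [-0.1, -0.4, 0.1]
width: 0.999
gripper_force: 0.0
```

```bash
python3 plan.py .5265 -.346 .045 .59 8
```

```text
t 2.6 pos [ 0.5271 -0.3451  0.1798] psi 0.591 F [-0.1 -0.4  0.1] tiltz -1.0 w 0.9987982965108956 gf 0.0
[{tx: -0.0, ty: 0.0, tz: 0.017, twist: 0.0001}, {tx: -0.0, ty: 0.0, tz: 0.017, twist: 0.0001}, {tx: -0.0, ty: 0.0, tz: 0.017, twist: 0.0001}, {tx: -0.0, ty: 0.0, tz: 0.017, twist: 0.0001}, {tx: -0.0, ty: 0.0, tz: 0.017, twist: 0.0001}, {tx: -0.0, ty: 0.0, tz: 0.017, twist: 0.0001}, {tx: -0.0, ty: 0.0, tz: 0.016, twist: 0.0001}, {tx: -0.001, ty: 0.0, tz: 0.017, twist: 0.0001}]
```

>>> move_arm:
  motion:
    - {"tz": 0.025}
    - {"tz": 0.03}
    - {"tz": 0.03}
    - {"tz": 0.025}
    - {"tz": 0.015}
    - {"tz": 0.01}
    - {}

```text
invalid input
```

>>> move_arm:
  motion:
    - {}
    - {}
    - {}
    - {}
    - {}
    - {}
    - {}
    - {}
  gripper: 1
  squeeze: 20

```text
invalid input
```

>>> move_arm:
  motion:
    - {"tx": 0,"ty": 0,"tz": 0.025,"twist": 0}
    - {"tx": 0,"ty": 0,"tz": 0.03,"twist": 0}
    - {"tx": 0,"ty": 0,"tz": 0.03,"twist": 0}
    - {"tx": 0,"ty": 0,"tz": 0.025,"twist": 0}
    - {"tx": 0,"ty": 0,"tz": 0.015,"twist": 0}
    - {"tx": 0,"ty": 0,"tz": 0.01,"twist": 0}
    - {"tx": 0,"ty": 0,"tz": 0,"twist": 0}

```text
clock: 3.3
position: [0.5255, -0.3458, 0.0439]
ee_rot: [-3.005, -0.914, 0.002]
force: [0.3, -0.1, -0.3]
width: 0.999
gripper_force: 0.0
```

>>> move_arm:
  motion:
    - {"tx": 0,"ty": 0,"tz": 0,"twist": 0}
    - {"tx": 0,"ty": 0,"tz": 0,"twist": 0}
    - {"tx": 0,"ty": 0,"tz": 0,"twist": 0}
    - {"tx": 0,"ty": 0,"tz": 0,"twist": 0}
    - {"tx": 0,"ty": 0,"tz": 0,"twist": 0}
    - {"tx": 0,"ty": 0,"tz": 0,"twist": 0}
    - {"tx": 0,"ty": 0,"tz": 0,"twist": 0}
  gripper: 1
  squeeze: 20

```text
clock: 4.0
position: [0.5261, -0.3462, 0.045]
ee_rot: [3.005, 0.914, 0.001]
force: [0.1, -0.2, 0.7]
width: 0.519
gripper_force: 20.0
```

```bash
python3 plan.py .5265 -.346 .2 .59 4
```

```text
t 4.0 pos [ 0.5261 -0.3462  0.045 ] psi 0.59 F [ 0.1 -0.2  0.7] tiltz -1.0 w 0.5187838107668507 gf 19.9999862909317
[{tx: 0.0, ty: 0.0, tz: -0.039, twist: 0.0001}, {tx: 0.0, ty: 0.0, tz: -0.039, twist: 0.0001}, {tx: 0.0, ty: 0.0, tz: -0.039, twist: 0.0001}, {tx: 0.0, ty: 0.0, tz: -0.038, twist: 0.0001}]
```

>>> move_arm:
  motion:
    - {"tx": 0,"ty": 0,"tz": -0.02,"twist": 0}
    - {"tx": 0,"ty": 0,"tz": -0.03,"twist": 0}
    - {"tx": 0,"ty": 0,"tz": -0.04,"twist": 0}
    - {"tx": 0,"ty": 0,"tz": -0.04,"twist": 0}
    - {"tx": 0,"ty": 0,"tz": -0.025,"twist": 0}

```text
clock: 4.5
position: [0.5265, -0.3462, 0.2027]
ee_rot: [3.004, 0.914, 0.003]
force: [0.2, -0.7, -1.8]
width: 0.523
gripper_force: 20.0
```

```bash
python3 plan.py .4435 .2335 .18 1.754 20
```

```text
t 4.5 pos [ 0.5265 -0.3462  0.2027] psi 0.591 F [ 0.2 -0.7 -1.8] tiltz -1.0 w 0.5232247594434613 gf 19.99927282333374
[{tx: 0.013, ty: -0.026, tz: 0.001, twist: -0.037}, {tx: 0.014, ty: -0.026, tz: 0.001, twist: -0.037}, {tx: 0.016, ty: -0.025, tz: 0.001, twist: -0.037}, {tx: 0.017, ty: -0.024, tz: 0.001, twist: -0.037}, {tx: 0.018, ty: -0.023, tz: 0.001, twist: -0.037}, {tx: 0.02, ty: -0.022, tz: 0.001, twist: -0.037}, {tx: 0.021, ty: -0.02, tz: 0.001, twist: -0.037}, {tx: 0.022, ty: -0.019, tz: 0.001, twist: -0.037}, {tx: 0.023, ty: -0.018, tz: 0.001, twist: -0.037}, {tx: 0.024, ty: -0.016, tz: 0.001, twist: -0.037}, {tx: 0.025, ty: -0.015, tz: 0.001, twist: -0.037}, {tx: 0.026, ty: -0.014, tz: 0.001, twist: -0.037}, {tx: 0.027, ty: -0.012, tz: 0.001, twist: -0.037}, {tx: 0.027, ty: -0.011, tz: 0.001, twist: -0.037}, {tx: 0.028, ty: -0.009, tz: 0.001, twist: -0.037}, {tx: 0.028, ty: -0.007, tz: 0.001, twist: -0.037}, {tx: 0.029, ty: -0.006, tz: 0.001, twist: -0.037}, {tx: 0.029, ty: -0.004, tz: 0.002, twist: -0.037}, {tx: 0.029, ty: -0.002, tz: 0.001, twist: -0.037}, {tx: 0.029, ty: 0.0, tz: 0.002, twist: -0.037}]
```

>>> move_arm:
  motion:
    - {"tx": 0.013,"ty": -0.026,"tz": 0.001,"twist": -0.037}
    - {"tx": 0.014,"ty": -0.026,"tz": 0.001,"twist": -0.037}
    - {"tx": 0.016,"ty": -0.025,"tz": 0.001,"twist": -0.037}
    - {"tx": 0.017,"ty": -0.024,"tz": 0.001,"twist": -0.037}
    - {"tx": 0.018,"ty": -0.023,"tz": 0.001,"twist": -0.037}
    - {"tx": 0.02,"ty": -0.022,"tz": 0.001,"twist": -0.037}
    - {"tx": 0.021,"ty": -0.02,"tz": 0.001,"twist": -0.037}
    - {"tx": 0.022,"ty": -0.019,"tz": 0.001,"twist": -0.037}
    - {"tx": 0.023,"ty": -0.018,"tz": 0.001,"twist": -0.037}
    - {"tx": 0.024,"ty": -0.016,"tz": 0.001,"twist": -0.037}

```text
clock: 5.5
position: [0.484, -0.0546, 0.1896]
ee_rot: [-2.615, -1.741, 0.0]
force: [-0.3, 0.6, -1.1]
width: 0.52
gripper_force: 20.0
```

>>> move_arm:
  motion:
    - {"tx": 0.025,"ty": -0.015,"tz": 0.001,"twist": -0.037}
    - {"tx": 0.026,"ty": -0.014,"tz": 0.001,"twist": -0.037}
    - {"tx": 0.027,"ty": -0.012,"tz": 0.001,"twist": -0.037}
    - {"tx": 0.027,"ty": -0.011,"tz": 0.001,"twist": -0.037}
    - {"tx": 0.028,"ty": -0.009,"tz": 0.001,"twist": -0.037}
    - {"tx": 0.028,"ty": -0.007,"tz": 0.001,"twist": -0.037}
    - {"tx": 0.029,"ty": -0.006,"tz": 0.001,"twist": -0.037}
    - {"tx": 0.029,"ty": -0.004,"tz": 0.002,"twist": -0.037}
    - {"tx": 0.029,"ty": -0.002,"tz": 0.001,"twist": -0.037}
    - {"tx": 0.029,"ty": 0,"tz": 0.002,"twist": -0.037}
    - {"tx": 0,"ty": 0,"tz": 0,"twist": 0}

```text
clock: 6.6
position: [0.4412, 0.2382, 0.1778]
ee_rot: [-1.999, -2.421, -0.003]
force: [0.6, -0.4, -1.8]
width: 0.518
gripper_force: 20.0
```

```bash
python3 plan.py .4435 .2335 .046 1.754 3
python3 - <<'E'
from h import *
for n in C: cv2.imwrite(f"pics/{n}1.png",arm.get_image(n)[:,:,::-1])
a=cv2.imread("pics/side1.png");b=cv2.imread("pics/top1.png")
cv2.imwrite("pics/m4.png",np.hstack([cv2.resize(a[250:400,200:400],(400,300)),cv2.resize(b[200:320,140:300],(400,300))]))
E
```

```text
t 6.6 pos [0.4412 0.2382 0.1778] psi 1.761 F [ 0.6 -0.4 -1.8] tiltz -1.0 w 0.5180128372933144 gf 19.9992835521698
[{tx: -0.002, ty: 0.0, tz: 0.044, twist: 0.0015}, {tx: -0.002, ty: 0.001, tz: 0.044, twist: 0.0015}, {tx: -0.001, ty: 0.0, tz: 0.044, twist: 0.0015}]
```

View pics/m4.png

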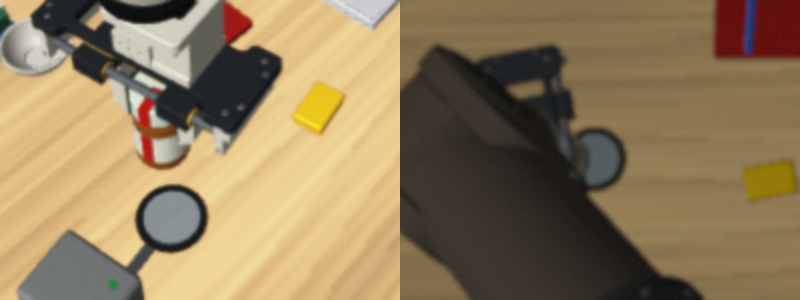

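Side crop: the jar hangs upright in the gripper, with its stripe (around (238,313) in full-image pixels) facing the block. The pad below is at (286,359). Lowering.

>>> move_arm:
  motion:
    - {"tx": -0.003,"ty": 0.001,"tz": 0.025,"twist": 0.003}
    - {"tx": -0.002,"ty": 0,"tz": 0.035,"twist": 0.002}
    - {"tx": 0,"ty": 0,"tz": 0.035,"twist": 0}
    - {"tx": 0,"ty": 0,"tz": 0.02,"twist": 0}
    - {"tx": 0,"ty": 0,"tz": 0.008,"twist": 0}
    - {"tx": 0,"ty": 0,"tz": 0.006,"twist": 0}
    - {"tx": 0,"ty": 0,"tz": 0.003,"twist": 0}
    - {"tx": 0,"ty": 0,"tz": 0,"twist": 0}

```text
clock: 7.5
position: [0.4452, 0.2287, 0.0463]
ee_rot: [2.02, 2.405, 0.001]
force: [-0.7, -0.3, -1.4]
width: 0.522
gripper_force: 20.0
```

```bash
python3 plan.py .4435 .2335 .044 1.754 1
cat > sidefit.py <<'E'
from stripe import *
from scipy.optimize import differential_evolution as DE
img=arm.get_image("side")[:,:,::-1].copy();cv2.imwrite("pics/s2.png",img)
p0=np.array([.4435,.2335,.003]);c=proj("side",p0+[0,0.02,.03])[0].astype(int)
b=(c[0]-22,c[1]-25,44,45);A=redness(img,b)
print(A.sum())
g=lambda v:-ncc(render("side",p0+[v[0],v[1],0],R.from_euler("Z",v[2]).as_matrix(),b),A)
r=DE(g,[(-.015,.015),(-.015,.015),(1.2,2.3)],maxiter=30,popsize=8,seed=1);print(r.x,r.fun)
E
python3 sidefit.py
```

```text
t 7.5 pos [0.4452 0.2287 0.0463] psi 1.745 F [-0.7 -0.3 -1.4] tiltz -1.0 w 0.5218038503746706 gf 19.99926745891571
[{tx: 0.005, ty: -0.001, tz: 0.002, twist: -0.006}]
115.0
[ 0.00194229 -0.00607456  1.89077328] -0.8734684587098016
```

>>> move_arm:
  motion:
    - {"tx": 0.005,"ty": -0.001,"tz": 0,"twist": 0.035}
    - {"tx": 0,"ty": 0,"tz": 0.002,"twist": 0}
    - {"tx": 0,"ty": 0,"tz": 0.001,"twist": 0}
    - {"tx": 0,"ty": 0,"tz": 0,"twist": 0}
    - {"tx": 0,"ty": 0,"tz": 0,"twist": 0}

```text
clock: 8.05
position: [0.4434, 0.2341, 0.0438]
ee_rot: [2.083, 2.351, 0.003]
force: [-1.6, -0.4, 10.1]
width: 0.52
gripper_force: 20.0
```

```bash
python3 plan.py .4435 .2335 .044 1.7 1;python3 sidefit.py
```

```text
t 8.05 pos [0.4434 0.2341 0.0438] psi 1.692 F [-1.6 -0.4 10.1] tiltz -1.0 w 0.5198656199537548 gf 20.004622042179108
[{tx: -0.001, ty: 0.0, tz: -0.0, twist: -0.0052}]
110.07499999999999
[-9.27107121e-04  6.16271041e-04  1.86247894e+00] -0.8694522092736856
```

>>> move_arm:
  motion:
    - {"tx": 0,"ty": 0,"tz": 0,"twist": 0}
    - {"tx": 0,"ty": 0,"tz": 0,"twist": 0}
    - {"tx": 0,"ty": 0,"tz": 0,"twist": 0}
    - {"tx": 0,"ty": 0,"tz": 0,"twist": 0}
    - {"tx": 0,"ty": 0,"tz": 0,"twist": 0}
    - {"tx": 0,"ty": 0,"tz": 0,"twist": 0}
    - {"tx": 0,"ty": 0,"tz": 0,"twist": 0}
    - {"tx": 0,"ty": 0,"tz": 0,"twist": 0}
    - {"tx": 0,"ty": 0,"tz": 0,"twist": 0}
    - {"tx": 0,"ty": 0,"tz": 0,"twist": 0}
  gripper: -1

```text
clock: 9.1
position: [0.4428, 0.2335, 0.0427]
ee_rot: [2.085, 2.35, -0.0]
force: [0.0, 0.0, 0.7]
width: 1.001
gripper_force: 0.0
```

```bash
python3 plan.py .4435 .2335 .044 1.7 1;python3 sidefit.py
python3 - <<'E'
from wf import *
s=cv2.imread("pics/s2.png");t=arm.get_image("top")[:,:,::-1]
sc=scan([.4435,.2335],1.754);M=R.from_euler("Z",1.754).as_matrix()
from stripe import QS
st=[q@M.T+[.4435,.2335,.003] for q,_ in QS[1:]]
cv2.imwrite("pics/m5.png",draw("side",s.copy(),sc+st,(225,285),110))
E
```

```text
t 9.1 pos [0.4428 0.2335 0.0427] psi 1.69 F [0.  0.  0.7] tiltz -1.0 w 1.0006320286607864 gf 0.0
[{tx: -0.0, ty: 0.001, tz: -0.001, twist: -0.0063}]
109.375
[-1.07667618e-03  7.43140378e-04  1.85803064e+00] -0.86765912384494
```

View pics/m5.png

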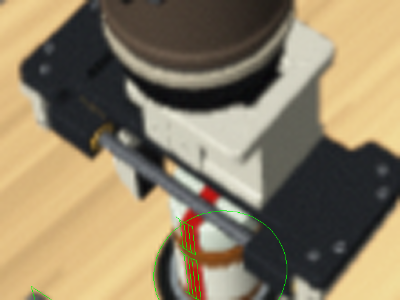

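The jar stands on the pad centre with its stripe within about 0.1 rad of the window direction. I'll turn the open gripper to line up with the jar, regrasp and trim the heading.

>>> move_arm:
  motion:
    - {"tx": 0,"ty": 0,"tz": 0,"twist": -0.05}
    - {"tx": 0,"ty": 0,"tz": 0,"twist": -0.05}
    - {"tx": 0,"ty": 0,"tz": -0.001,"twist": 0}

```text
clock: 9.5
position: [0.4428, 0.2333, 0.0436]
ee_rot: [-1.893, -2.507, 0.0]
force: [0.7, 0.0, -1.0]
width: 1.003
gripper_force: 0.0
```

>>> move_arm:
  motion:
    - {"tx": 0,"ty": 0,"tz": 0,"twist": 0}
    - {"tx": 0,"ty": 0,"tz": 0,"twist": 0}
    - {"tx": 0,"ty": 0,"tz": 0,"twist": 0}
    - {"tx": 0,"ty": 0,"tz": 0,"twist": 0}
    - {"tx": 0,"ty": 0,"tz": 0,"twist": 0}
    - {"tx": 0,"ty": 0,"tz": 0,"twist": 0}
    - {"tx": 0,"ty": 0,"tz": -0.003,"twist": 0.025}
    - {"tx": 0,"ty": 0,"tz": 0,"twist": 0.025}
    - {"tx": 0,"ty": 0,"tz": 0,"twist": 0}
    - {"tx": 0,"ty": 0,"tz": 0.002,"twist": 0}
    - {"tx": 0,"ty": 0,"tz": 0.001,"twist": 0}
    - {"tx": 0,"ty": 0,"tz": 0,"twist": 0}
  gripper: 1
  squeeze: 15

```text
clock: 10.7
position: [0.4428, 0.2334, 0.0437]
ee_rot: [1.991, 2.43, -0.0]
force: [-0.1, -0.2, -0.8]
width: 0.519
gripper_force: 15.0
```

>>> move_arm:
  motion:
    - {"tx": 0,"ty": 0,"tz": 0,"twist": 0}
    - {"tx": 0,"ty": 0,"tz": 0,"twist": 0}
    - {"tx": 0,"ty": 0,"tz": 0,"twist": 0}
    - {"tx": 0,"ty": 0,"tz": 0,"twist": 0}
    - {"tx": 0,"ty": 0,"tz": 0,"twist": 0}
    - {"tx": 0,"ty": 0,"tz": 0,"twist": 0}
    - {"tx": 0,"ty": 0,"tz": 0,"twist": 0}
    - {"tx": 0,"ty": 0,"tz": 0,"twist": 0}
    - {"tx": 0,"ty": 0,"tz": 0,"twist": 0}
    - {"tx": 0,"ty": 0,"tz": 0,"twist": 0}
    - {"tx": 0,"ty": 0,"tz": 0,"twist": 0}
    - {"tx": 0,"ty": 0,"tz": 0,"twist": 0}
  gripper: -1

```text
clock: 11.9
position: [0.4428, 0.2334, 0.0437]
ee_rot: [1.991, 2.43, -0.0]
force: [-0.1, -0.7, -0.8]
width: 1.002
gripper_force: 0.0
```

```bash
python3 plan.py .4435 .2335 .044 1.754 1;python3 sidefit.py
```

```text
t 11.9 pos [0.4428 0.2334 0.0437] psi 1.769 F [-0.1 -0.7 -0.8] tiltz -1.0 w 1.0016673497433588 gf 0.0
[{tx: -0.0, ty: 0.001, tz: -0.0, twist: 0.0093}]
111.32499999999999
[-1.65082687e-03 -4.35268574e-05  1.75031107e+00] -0.8677313832227239
```

Read pose is good: the jar stands at heading 1.75 on the pad. The tool can't tilt, so I'll regrip near the jar's middle and tip it in the grip. For that I'll press the mark-side bottom rim lightly on the fixed scanner block's top edge.

>>> move_arm:
  motion:
    - {"tx": 0,"ty": 0,"tz": 0.006,"twist": 0}
    - {"tx": 0,"ty": 0,"tz": 0.006,"twist": 0}
    - {"tx": 0,"ty": 0,"tz": 0,"twist": 0}

```text
clock: 12.25
position: [0.4422, 0.233, 0.0307]
ee_rot: [-1.991, -2.43, 0.003]
force: [-0.4, -0.0, -0.8]
width: 1.001
gripper_force: 0.0
```

>>> move_arm:
  motion:
    - {"tx": 0,"ty": 0,"tz": 0,"twist": 0}
    - {"tx": 0,"ty": 0,"tz": 0,"twist": 0}
    - {"tx": 0,"ty": 0,"tz": 0,"twist": 0}
    - {"tx": 0,"ty": 0,"tz": 0,"twist": 0}
    - {"tx": 0,"ty": 0,"tz": 0,"twist": 0}
    - {"tx": 0,"ty": 0,"tz": 0,"twist": 0}
    - {"tx": 0,"ty": 0,"tz": -0.02,"twist": 0}
    - {"tx": 0,"ty": 0,"tz": -0.035,"twist": 0}
    - {"tx": 0,"ty": 0,"tz": -0.03,"twist": 0}
    - {"tx": 0,"ty": 0,"tz": -0.012,"twist": 0}
  gripper: 1
  squeeze: 12

```text
clock: 13.25
position: [0.4437, 0.2343, 0.1311]
ee_rot: [1.99, 2.429, 0.005]
force: [-0.1, 1.1, -0.9]
width: 0.521
gripper_force: 12.0
```

>>> move_arm:
  motion:
    - {"tx": 0.01,"ty": 0,"tz": 0,"twist": 0}
    - {"tx": 0.02,"ty": 0,"tz": 0,"twist": 0}
    - {"tx": 0.02,"ty": 0,"tz": 0,"twist": 0}
    - {"tx": 0.015,"ty": 0,"tz": 0,"twist": 0}
    - {"tx": 0.004,"ty": 0,"tz": 0.002,"twist": 0}
    - {"tx": 0,"ty": 0,"tz": 0.002,"twist": 0}
    - {"tx": 0,"ty": 0,"tz": 0,"twist": 0}

```text
clock: 13.95
position: [0.4291, 0.3, 0.1238]
ee_rot: [1.992, 2.429, -0.003]
force: [-0.1, -0.2, -2.1]
width: 0.521
gripper_force: 12.0
```

>>> move_arm:
  motion:
    - {"tx": 0,"ty": 0,"tz": 0.003,"twist": 0}
    - {"tx": 0,"ty": 0,"tz": 0.003,"twist": 0}
    - {"tx": 0,"ty": 0,"tz": 0.002,"twist": 0}
    - {"tx": 0,"ty": 0,"tz": 0.001,"twist": 0}
    - {"tx": 0,"ty": 0,"tz": 0.001,"twist": 0}
    - {"tx": 0,"ty": 0,"tz": 0,"twist": 0}
  squeeze: 5

```text
clock: 14.55
position: [0.4293, 0.3011, 0.1146]
ee_rot: [1.991, 2.43, -0.0]
force: [-0.1, 0.2, -1.4]
width: 0.521
gripper_force: 5.0
```

>>> move_arm:
  motion:
    - {"tx": 0,"ty": 0,"tz": 0.001,"twist": 0}
    - {"tx": -0.002,"ty": 0,"tz": 0.001,"twist": 0}
    - {"tx": -0.003,"ty": 0,"tz": 0.0013,"twist": 0}
    - {"tx": -0.002,"ty": 0,"tz": 0.0013,"twist": 0}
    - {"tx": -0.002,"ty": 0,"tz": 0.0013,"twist": 0}
    - {"tx": 0,"ty": 0,"tz": 0,"twist": 0}

```text
clock: 15.15
position: [0.4313, 0.2917, 0.1086]
ee_rot: [1.992, 2.429, -0.0]
force: [1.0, -0.2, -0.3]
width: 0.521
gripper_force: 5.0
```

Run:
```python
from h import *
s=arm.observe();print(s["position"],s["force"],s["gripper_force"])
b=arm.get_image("side")[:,:,::-1];cv2.imwrite("pics/s3.png",b)
u,v=proj("side",s["position"])[0].astype(int);print(u,v)
x=max(0,u-60);y=max(0,min(v-45,310));cv2.imwrite("pics/m6.png",cv2.resize(b[y:y+90,x:x+120],(800,600),interpolation=cv2.INTER_CUBIC))
```

```text
[0.43127259 0.29173438 0.10864621] [ 1.02524708 -0.22838976 -0.28915972] 5.000206232070923
262 355
```

View pics/m6.png

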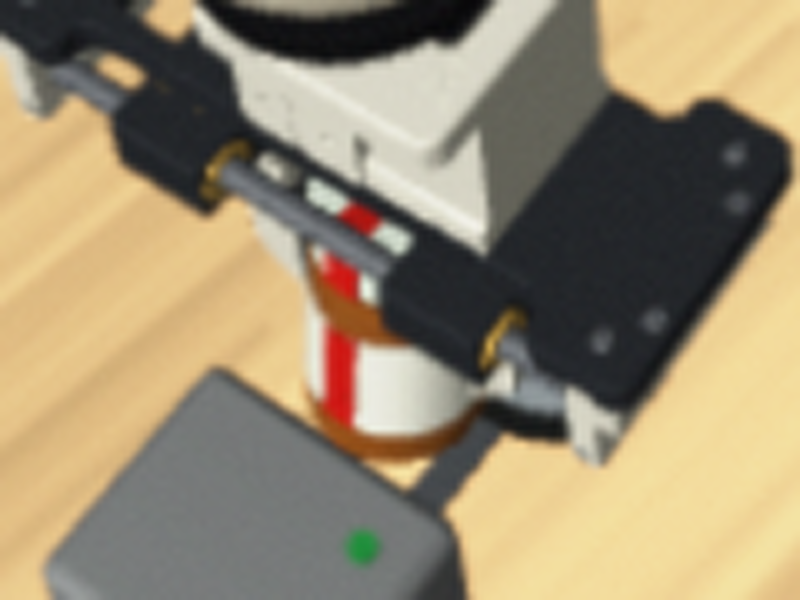

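The rim isn't resting on the block: the force is about 0, and the jar bottom at crop (385,440) sits just in front of the block's edge. I'll retry with more overlap.

>>> move_arm:
  motion:
    - {"tx": -0.003,"ty": 0,"tz": -0.007,"twist": 0}
    - {"tx": 0,"ty": 0,"tz": -0.008,"twist": 0}
    - {"tx": 0.009,"ty": 0,"tz": 0,"twist": 0}
    - {"tx": 0.01,"ty": 0,"tz": 0,"twist": 0}
    - {"tx": 0,"ty": 0,"tz": 0.005,"twist": 0}
    - {"tx": 0,"ty": 0,"tz": 0.003,"twist": 0}
    - {"tx": 0,"ty": 0,"tz": 0.002,"twist": 0}
    - {"tx": 0,"ty": 0,"tz": 0,"twist": 0}

```text
clock: 16.0
position: [0.4276, 0.3075, 0.1131]
ee_rot: [-1.991, -2.43, 0.002]
force: [0.6, -0.2, -1.0]
width: 0.526
gripper_force: 5.0
```

>>> move_arm:
  motion:
    - {"tx": 0,"ty": 0,"tz": 0.001,"twist": 0}
    - {"tx": 0,"ty": 0,"tz": 0,"twist": 0}

```text
clock: 16.2
position: [0.428, 0.3078, 0.1127]
ee_rot: [1.992, 2.43, -0.0]
force: [-0.3, 0.6, -2.1]
width: 0.525
gripper_force: 5.0
```

>>> move_arm:
  motion:
    - {"tx": 0,"ty": 0,"tz": 0.001,"twist": 0}
    - {"tx": 0,"ty": 0,"tz": 0.001,"twist": 0}
    - {"tx": 0,"ty": 0,"tz": 0,"twist": 0}

```text
clock: 16.5
position: [0.4281, 0.308, 0.1112]
ee_rot: [1.991, 2.429, 0.001]
force: [-1.0, -1.9, 2.8]
width: 0.523
gripper_force: 5.0
```

>>> move_arm:
  motion:
    - {"tx": 0,"ty": 0,"tz": 0.001,"twist": 0}
    - {"tx": 0,"ty": 0,"tz": 0.001,"twist": 0}
    - {"tx": 0,"ty": 0,"tz": 0,"twist": 0}

```text
clock: 16.8
position: [0.4281, 0.308, 0.1091]
ee_rot: [1.991, 2.429, 0.0]
force: [-0.4, -1.7, 4.6]
width: 0.521
gripper_force: 5.0
```

Run:
```python
from h import *
s=arm.observe();print(s["position"],s["force"],s["ft_torque"],s["gripper_force"])
b=arm.get_image("side")[:,:,::-1];cv2.imwrite("pics/s4.png",b)
cv2.imwrite("pics/m7.png",cv2.resize(b[310:400,202:322],(800,600),interpolation=cv2.INTER_CUBIC))
```

```text
[0.42805091 0.30798987 0.10914016] [-0.401822   -1.67083879  4.64411826] [-0.31564037  0.06543575  0.03449229] 5.000011995434761
```

View pics/m7.png

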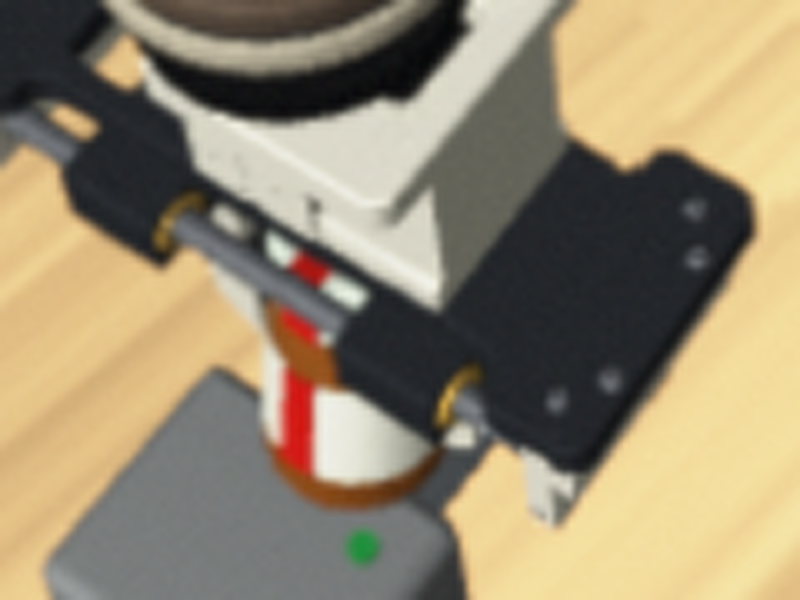

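Now there is contact (about 6 N). The jar bottom overlaps the block top at crop (345,490), and the jar has begun tipping. I'll continue along the arc.

>>> move_arm:
  motion:
    - {"tx": -0.002,"ty": 0,"tz": 0.0008,"twist": 0}
    - {"tx": -0.002,"ty": 0,"tz": 0.0008,"twist": 0}
    - {"tx": -0.002,"ty": 0,"tz": 0.0008,"twist": 0}
    - {"tx": -0.002,"ty": 0,"tz": 0.0008,"twist": 0}
    - {"tx": 0,"ty": 0,"tz": 0,"twist": 0}

```text
clock: 17.35
position: [0.4297, 0.2996, 0.1054]
ee_rot: [1.992, 2.429, -0.0]
force: [-0.7, -0.8, 2.1]
width: 0.521
gripper_force: 5.0
```

```bash
cat > tilt.py <<'E'
from stripe import *
from scipy.optimize import differential_evolution as DE
import sys
def fit(cams=("side",),save=None):
    s=arm.observe();M0=R.from_rotvec(s["ee_rot"]).as_matrix();ps=np.arctan2(M0[1,0],M0[0,0]);G=s["position"]-.019*M0[:,2]
    u=None;D={}
    for n in cams:
        im=arm.get_image(n)[:,:,::-1].copy();D[n]=im
        if save: cv2.imwrite(f"pics/{save}_{n}.png",im)
    def pose(v):
        M=R.from_euler("ZY",[ps+v[2],-v[0]]).as_matrix();return G-M@[0,0,v[1]]+M0@[v[3],0,0],M
    def g(v):
        p,M=pose(v);t=0
        for n in cams:
            c=proj(n,G-[0,0,.02])[0].astype(int);b=(max(0,c[0]-32),max(0,min(c[1]-28,350)),64,50)
            A=redness(D[n],b);Rr=render(n,p,M,b,4)
            t-=ncc(Rr,A)
        return t
    r=DE(g,[(-.15,.7),(.035,.06),(-.2,.2),(-.006,.006)],maxiter=30,popsize=8,seed=2)
    print("F",s["force"].round(1),"pos",s["position"].round(4),"alpha,h,dpsi,dx",r.x.round(3),r.fun.round(3))
    g0=lambda a:DE(lambda w:g([a,w[0],w[1],w[2]]),[(.035,.06),(-.2,.2),(-.006,.006)],maxiter=8,popsize=5,seed=2).fun
    print([(a,round(g0(a),3)) for a in(0,.1,.2,.3,.4)])
    return r.x,pose(r.x),D
if __name__=="__main__": fit()
E
python3 tilt.py
```

```text
F [-0.7 -0.8  2.1] pos [0.4297 0.2996 0.1054] alpha,h,dpsi,dx [0.334 0.047 0.008 0.002] -0.696
[(0, np.float64(-0.549)), (0.1, np.float64(-0.63)), (0.2, np.float64(-0.665)), (0.3, np.float64(-0.699)), (0.4, np.float64(-0.691))]
```

>>> move_arm:
  motion:
    - {"tx": 0,"ty": 0,"tz": 0,"twist": 0}
    - {"tx": 0,"ty": 0,"tz": 0,"twist": 0}
    - {"tx": -0.002,"ty": 0,"tz": -0.01,"twist": 0}
    - {"tx": -0.005,"ty": 0,"tz": -0.02,"twist": 0}
    - {"tx": -0.005,"ty": 0,"tz": -0.03,"twist": 0}
    - {"tx": 0,"ty": 0,"tz": -0.03,"twist": 0}
    - {"tx": 0,"ty": 0,"tz": -0.01,"twist": 0}
    - {"tx": 0,"ty": 0,"tz": 0,"twist": 0}
  squeeze: 20

```text
clock: 18.2
position: [0.4323, 0.289, 0.2071]
ee_rot: [1.991, 2.429, 0.004]
force: [-0.6, -0.7, -1.6]
width: 0.522
gripper_force: 20.0
```

```bash
python3 tilt.py; python3 plan.py .5 0.0 .2 .15 17
```

```text
F [-0.6 -0.7 -1.6] pos [0.4323 0.289  0.2071] alpha,h,dpsi,dx [0.365 0.047 0.065 0.003] -0.765
[(0, np.float64(-0.569)), (0.1, np.float64(-0.631)), (0.2, np.float64(-0.724)), (0.3, np.float64(-0.76)), (0.4, np.float64(-0.763))]
t 18.25 pos [0.4318 0.2884 0.2057] psi 1.769 F [ 0.3 -0.3 -1.3] tiltz -1.0 w 0.5202181533959365 gf 19.9997279047966
[{tx: -0.017, ty: 0.001, tz: 0.0, twist: 0.0606}, {tx: -0.017, ty: 0.002, tz: 0.0, twist: 0.0606}, {tx: -0.017, ty: 0.004, tz: 0.0, twist: 0.0606}, {tx: -0.017, ty: 0.005, tz: 0.0, twist: 0.0606}, {tx: -0.016, ty: 0.007, tz: 0.0, twist: 0.0606}, {tx: -0.015, ty: 0.009, tz: 0.0, twist: 0.0606}, {tx: -0.014, ty: 0.01, tz: 0.001, twist: 0.0606}, {tx: -0.013, ty: 0.011, tz: 0.0, twist: 0.0606}, {tx: -0.012, ty: 0.012, tz: 0.001, twist: 0.0606}, {tx: -0.011, ty: 0.014, tz: 0.0, twist: 0.0606}, {tx: -0.01, ty: 0.015, tz: 0.001, twist: 0.0606}, {tx: -0.008, ty: 0.015, tz: 0.0, twist: 0.0606}, {tx: -0.007, ty: 0.016, tz: 0.001, twist: 0.0606}, {tx: -0.005, ty: 0.017, tz: 0.0, twist: 0.0606}, {tx: -0.004, ty: 0.017, tz: 0.001, twist: 0.0606}, {tx: -0.002, ty: 0.018, tz: 0.0, twist: 0.0606}, {tx: -0.0, ty: 0.017, tz: 0.001, twist: 0.0606}]
```

>>> move_arm:
  motion:
    - {"tx": -0.017,"ty": 0.001,"tz": 0,"twist": 0.0606}
    - {"tx": -0.017,"ty": 0.002,"tz": 0,"twist": 0.0606}
    - {"tx": -0.017,"ty": 0.004,"tz": 0,"twist": 0.0606}
    - {"tx": -0.017,"ty": 0.005,"tz": 0,"twist": 0.0606}
    - {"tx": -0.016,"ty": 0.007,"tz": 0,"twist": 0.0606}
    - {"tx": -0.015,"ty": 0.009,"tz": 0,"twist": 0.0606}
    - {"tx": -0.014,"ty": 0.01,"tz": 0.001,"twist": 0.0606}
    - {"tx": -0.013,"ty": 0.011,"tz": 0,"twist": 0.0606}
    - {"tx": -0.012,"ty": 0.012,"tz": 0.001,"twist": 0.0606}

```text
clock: 19.15
position: [0.467, 0.1361, 0.2019]
ee_rot: [-2.823, -1.378, 0.005]
force: [-0.2, 0.5, -0.9]
width: 0.519
gripper_force: 20.0
```

>>> move_arm:
  motion:
    - {"tx": -0.011,"ty": 0.014,"tz": 0,"twist": 0.0606}
    - {"tx": -0.01,"ty": 0.015,"tz": 0.001,"twist": 0.0606}
    - {"tx": -0.008,"ty": 0.015,"tz": 0,"twist": 0.0606}
    - {"tx": -0.007,"ty": 0.016,"tz": 0.001,"twist": 0.0606}
    - {"tx": -0.005,"ty": 0.017,"tz": 0,"twist": 0.0606}
    - {"tx": -0.004,"ty": 0.017,"tz": 0.001,"twist": 0.0606}
    - {"tx": -0.002,"ty": 0.018,"tz": 0,"twist": 0.0606}
    - {"tx": 0,"ty": 0.017,"tz": 0.001,"twist": 0.0606}
    - {"tx": 0,"ty": 0,"tz": 0,"twist": 0}
    - {"tx": 0,"ty": 0,"tz": 0,"twist": 0}

```text
clock: 20.15
position: [0.4991, 0.0006, 0.1983]
ee_rot: [-3.132, -0.239, 0.004]
force: [0.1, -0.0, -1.3]
width: 0.519
gripper_force: 20.0
```

```bash
python3 plan.py .592 -.0875 .2 .15 8
python3 - <<'E'
from wf import *
s=arm.observe();M0=R.from_rotvec(s["ee_rot"]).as_matrix();ps=np.arctan2(M0[1,0],M0[0,0]);G=s["position"]-.019*M0[:,2]
im=arm.get_image("side")[:,:,::-1].copy();cv2.imwrite("pics/s5.png",im)
t=np.linspace(0,2*np.pi,40);o=[]
u,v=proj("side",G)[0].astype(int)
for a in(.25,.40):
    M=R.from_euler("ZY",[ps,-a]).as_matrix();p=G-M@[0,0,.0465]
    it=[np.c_[.024*np.cos(t),.024*np.sin(t),0*t+z]@M.T+p for z in(0,.085)]+[np.array([[.024*np.cos(h),.024*np.sin(h),z] for z in(0,.085)])@M.T+p for h in np.arange(0,6.28,np.pi/4)]
    o.append(draw("side",im.copy(),it,(u-40,v-25),80))
cv2.imwrite("pics/m8.png",np.hstack(o))
E
```

```text
t 20.15 pos [0.4991 0.0006 0.1983] psi 0.152 F [ 0.1 -0.  -1.3] tiltz -1.0 w 0.5188887002518926 gf 20.000044405460358
[{tx: 0.01, ty: 0.013, tz: -0.0, twist: 0.0002}, {tx: 0.01, ty: 0.013, tz: -0.0, twist: 0.0002}, {tx: 0.01, ty: 0.013, tz: -0.0, twist: 0.0002}, {tx: 0.01, ty: 0.012, tz: -0.0, twist: 0.0002}, {tx: 0.01, ty: 0.013, tz: -0.0, twist: 0.0002}, {tx: 0.01, ty: 0.012, tz: -0.001, twist: 0.0002}, {tx: 0.009, ty: 0.013, tz: -0.0, twist: 0.0002}, {tx: 0.01, ty: 0.012, tz: -0.001, twist: 0.0002}]
```

View pics/m8.png

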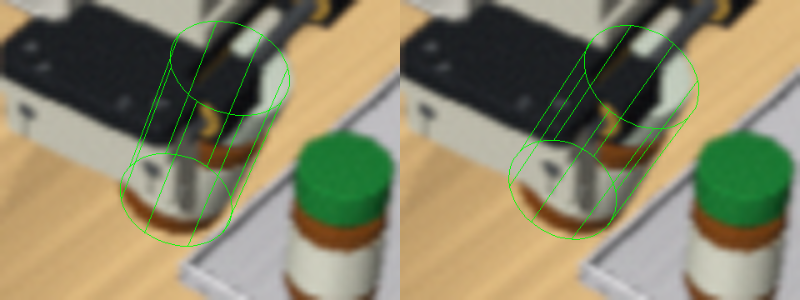

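The jar outline fits a lean of about 0.25 rad (left overlay) much better than 0.40, and the lens pitch is about 0.27. So I'll go to the lens.

>>> move_arm:
  motion:
    - {"tx": 0.006,"ty": 0.008,"tz": 0,"twist": 0}
    - {"tx": 0.01,"ty": 0.013,"tz": 0,"twist": 0}
    - {"tx": 0.01,"ty": 0.013,"tz": 0,"twist": 0}
    - {"tx": 0.01,"ty": 0.013,"tz": 0,"twist": 0}
    - {"tx": 0.01,"ty": 0.013,"tz": 0,"twist": 0}
    - {"tx": 0.01,"ty": 0.013,"tz": 0,"twist": 0}
    - {"tx": 0.01,"ty": 0.012,"tz": 0,"twist": 0}
    - {"tx": 0.008,"ty": 0.01,"tz": 0,"twist": 0}
    - {"tx": 0.004,"ty": 0.005,"tz": 0,"twist": 0}
    - {"tx": 0,"ty": 0,"tz": 0,"twist": 0}
    - {"tx": 0,"ty": 0,"tz": 0,"twist": 0}

```text
clock: 21.3
position: [0.5918, -0.0864, 0.1995]
ee_rot: [-3.132, -0.237, 0.001]
force: [-0.9, 0.7, -1.8]
width: 0.516
gripper_force: 20.0
```

```bash
python3 plan.py .592 -.0875 .198 .15 1
python3 - <<'E'
from wf import *
from fit import r
s=arm.observe();M0=R.from_rotvec(s["ee_rot"]).as_matrix();ps=np.arctan2(M0[1,0],M0[0,0]);G=s["position"]-.019*M0[:,2]
D={n:arm.get_image(n)[:,:,::-1].copy() for n in C};cv2.imwrite("pics/s6.png",D["side"]);cv2.imwrite("pics/t6.png",D["top"])
cm=cam(r.x[:3],r.x[3],r.x[4]);cm=cm[:2]
print([find(n,q) for n in C for q in("lens","mark","jar_center")])
t=np.linspace(0,2*np.pi,40);o=[]
u,v=proj("side",(G+r.x[:3])/2)[0].astype(int)
for a in(.2,.3):
    M=R.from_euler("ZY",[ps,-a]).as_matrix();p=G-M@[0,0,.044]
    it=[np.c_[.024*np.cos(t),.024*np.sin(t),0*t+z]@M.T+p for z in(0,.085)]+[np.array([[.024*np.cos(h),.024*np.sin(h),z] for z in(0,.085)])@M.T+p for h in np.arange(0,6.28,np.pi/4)]
    o.append(draw("side",D["side"].copy(),it+cm,(u-55,v-45),110))
    mk=p+M@[.024,0,.031];print(a,(lensR(r.x[3],r.x[4]).T@(mk-r.x[:3])).round(4))
cv2.imwrite("pics/m9.png",np.hstack(o))
E
```

```text
t 21.3 pos [ 0.5918 -0.0864  0.1995] psi 0.151 F [-0.9  0.7 -1.8] tiltz -1.0 w 0.5164416312384361 gf 19.999877214431763
[{tx: -0.0, ty: 0.001, tz: 0.001, twist: 0.0005}]
[[(array([287.104, 141.32 ]), 0.62)], [(array([332.608, 164.52 ]), 0.58)], [(array([339.328, 165.68 ]), 0.8)], [(array([324.992, 135.32 ]), 0.9)], [], []]
0.2 [-0.1214  0.0011 -0.0002]
0.3 [-0.1201  0.0011  0.0021]
```

View pics/m9.png

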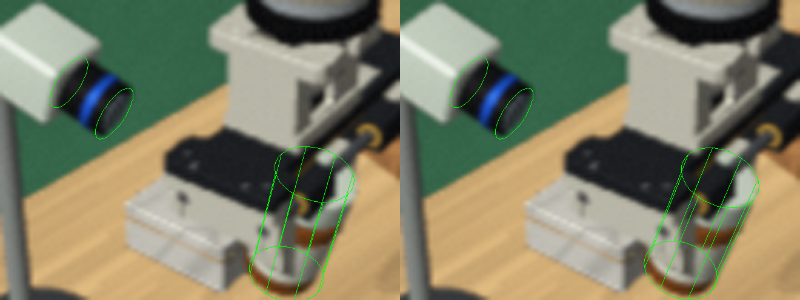

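The outline fits a lean of 0.2 to 0.3 rad. The mark works out at about (-0.121, 0.001, 0.001) in the lens frame, and the jar is held still with 20 N. Handing in.

```bash
python3 -c "
from cell import arm
print(arm.sign_off())"
```

```text
the job is handed in; nothing more can be done
None
```

The job is handed in: the jar stood on the scanner pad with its mark facing the window, and the gripper now holds it still, leaning back about 0.25 rad with the mark about 12 cm in front of the lens by my estimate; sign-off returned no verdict.

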